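# Spray down the sample flask and hold it on the vortex mixer

## Robot

A 6-joint arm with a two-finger parallel gripper is mounted at the origin on the work surface. World frame = base frame: x ahead of the robot, y to its left, z up, the work surface at z = 0. Lengths are in m, angles in rad, forces in N, time in s.
With the tool pointing down it reaches from about 0.35 to 0.725 m from the base axis. Payload 4.3 kg.
Tool frame: the origin (TCP) lies midway between the tips of the shut fingers; the grasp point (between the pads) lies 19 mm behind it; z points along the fingers, y is the line along which they close (so a half turn about z gives the same grasp; the last joint's range is limited). The gripper opens to 85 mm and grips with 20 to 120 N. Pads are 22 mm wide; open, the fingers measure 114 mm over their backs; the gripper's body (76 mm by 85 mm) begins 54 mm behind the grasp point. The pads swing forward as they close: fully open they stand 13 mm farther back than shut.
Start: joints at [-1.278, 0.377, 0.081, 1.274, 0, 1.46], TCP at [0.225, -0.529, 0.231] pointing down, gripper open.
Joint ranges: [-2.72, 2.72], [-0.84, 1.66], [-1.02, 1.22], [-1.77, 2.12], [-1.37, 1.28], [-3.14, 3.14]. Speed limits (rad/s): [2.57, 2.57, 3.14, 3.14, 3.14, 3.14].

## Interface

Orientations are given as [roll, pitch, yaw] about the fixed x, y, z axes, in that order (R = Rz(yaw) Ry(pitch) Rx(roll)).
In Python, from bench import * gives the robot as it stands.
- The arm moves only by the tool arm_command, never from a script. Its argument "motion" is a list that holds one entry, the list of rows, each a list of 5 numbers: the shift along the tool's x, y, z in cm, then the turn about the tool's z in degrees, then the opening, from 0 (shut) to 1 (fully open). A call has 1 to 20 rows; each row shifts and turns the commanded pose from where the row before left it, along the tool's axes as they then stand; what a row does not reach is not made up. A row lasts 1/8 s, in which the tool goes at most 62.5 mm and 10.7 degrees, less where a joint would pass 70% of its speed; a pose out of reach is approached as far as the arm can. A call with a gripper value outside its range is refused whole. The fingers move at their own pace and stop on an object; the grip force is fixed at half the most. Time passes only in rows, so rows that do not move let the fingers close. It gives the time, the measured TCP pose, the force, the opening and the grip force at its end, in the units of the state.
- sense(): the state, without advancing time (a new reading comes with each control period).
- snapshot(name): name is "side" or "top" or "wrist"; returns the picture (400x640x3 uint8, red, green, blue); there is no depth.
- calibration(name): a dict with "mtx" (3x3 intrinsics, pixels), "camera_from_world" (4x4, takes a point from world to camera coordinates). Camera axes: x right, y down, z forward; pixel columns grow to the right and rows downward; lengths in m; the calibration is good to about 2 mm. The wrist camera is an equidistant fisheye: a pixel r from the principal point sees the ray r / f radians off the axis. A picture is of the moment at which its call begins: read the wrist's pose just before it. calibration takes no time and is no camera call; for the wrist camera it gives the pose at the moment of the call.
- finish_job(): hands the job in; it is judged then, once.
The state is a dict: "t": time; "qpos": joint angles; "dq": joint speeds; "effort": joint torques, N m; "eef_pos": TCP position; "tcp_rot": TCP orientation; "ft_force": force on the tool from outside, world axes, zero at the start; "moment": the same for the moment, N m; "finger_gap": finger opening in m; "gripper_force": force on a finger pad.
Only numpy, scipy, OpenCV 4.12 (cv2) and the standard library are available. Lean on these libraries where they do the work, as an engineer would, in place of code of your own. Each camera call takes 0.05 s, during which the arm holds its last target. There are 200 camera calls.

## Task

The amber flask in the cork ring needs disinfecting and mixing. First push the cap of the spray can clamped beside it all the way down so that the flask is misted where it stands, and let the cap come up again; then lift the flask out, seat it upright in the round rubber cup of the vortex mixer and press it firmly down against the spring (most of the cup's travel), keeping the flask upright throughout and not ramming the glass. Finish while still gripping the flask and holding the cup pressed down with it; leave the clear flask and everything else on the bench undisturbed.

Things in the scene. Friction and masses are not known exactly. Their poses are not given: they have to be found in the camera images.
- flask_center (a point): Round-bottom amber glass flask with a white stopper, 118 mm tall in all, about 0.15 kg. This point is on its axis, half-way up: 59 mm above its lowest point, 27 mm above the centre of its round bulb (64 mm across); its z axis is the flask's axis, pointing up. The straight neck is 26 mm across and runs from 4 mm to 40 mm above this point, then comes a 31 mm wide lip and the stopper, whose top is 59 mm above this point. It starts upright in the cork ring on the steel drip tray.
- cork_ring (a point): Fixed cork ring, 86 mm outside, 46 mm inside, 20 mm thick, on the steel drip tray; this point is the centre of its top face. The flask's bulb sits in it, lowest point 15.5 mm below this point; z up. The can's axis lies 140 mm away along this point's own -y axis. The drip tray (120 x 262 mm, along y, rim 10 mm high) is centred 70 mm from this point along its -y axis.
- cap_top (a point): White round spray cap (32 mm across, small red nozzle facing the cork ring) of a white and blue disinfectant can, 53 mm across, clamped upright on the drip tray; a clamp rod stands behind the can, lower than the cap. This point is the centre of the cap's flat top and moves with it; about 196 mm above the bench when up. The cap is pressed straight down.
- spray_cap (a joint): Travel of the spray cap, m: 0 up, 0.006 all the way down. A spring returns it: about 3 N starts it moving, 9 N takes it fully down.
- cup_rim (a point): Black rubber cup on top of the vortex mixer (white and grey housing, 150 x 122 mm, its top 88 mm above the bench, knob and green switch on one side): a round rim 58 mm outside, 38 mm inside at its narrowest. This point is the centre of the rim's top and moves with the cup; about 127 mm above the bench when up. With the flask seated upright, the centre of its bulb is 23 mm above this point, so flask_center is 50 mm above it. z up.
- cup_head (a joint): Downward travel of the mixer's sprung cup, m: 0 up, 0.010 at its lower stop. Straight down; about 3.5 N starts it moving and about 10.5 N brings it to the stop. The flask's own weight does not move it.
- clear_flask: Bystander: clear glass flask of the same shape with a blue stopper, in a cork ring of its own, at the far side of the bench. Origin at its lowest point. To be left alone.
- tube_rack: Bystander: blue rack of capped tubes, 75 x 180 mm, 78 mm tall, origin under its centre.
- dishes: Bystander: stack of round culture dishes, 92 mm across, 58 mm tall, origin under its centre.
- tip_box: Bystander: pipette tip box, grey with yellow lid, 122 x 84 mm, 70 mm tall, origin under its centre.
- buffer_bottle: Bystander: white bottle with blue cap, 64 mm across, 140 mm tall, origin under its centre.
- forceps: Bystander: steel forceps lying flat, 125 mm long, 8 mm tall, origin under the middle.
- timer: Bystander: small white bench timer, 60 x 70 mm, 18 mm tall, origin under its centre.
There are look-alikes about, which are no part of the job. Leave any turquoise look-alike of the part that bears flask_center alone.

How it is judged:
By the outcome, as a careful person would: the job done as asked, in the order asked, and still so for the second after the job is handed in, while the arm keeps its last pose, push and grip.
It also fails if it takes over 48 s, if anything falls off the work surface, if the arm or the gripper's body presses on something with over 40 N, if the wrist force passes 120 N, or if a joint passes its speed limit or range.

## Working session

There is one attempt and no reset: what is moved stays moved. The work goes in short steps, Python scripts to look and compute and a tool call to move; the robot and the scene stay as the last step left them, time stands still between calls to the robot, and variables do not carry over. Pictures are saved under pics/ and viewed, at most 10 in all, crops included, and the job is handed in when it is done.

Besides the shell and the picture viewer there is one more tool, called after ">>>" as name(argument=value, ...) on one line, values as JSON. arm_command: Moves the arm, as the interface text tells. Its arguments: {"type":"object","properties":{"motion":{"type":"array","items":{"type":"array","items":{"type":"array","items":{"type":"number"}}}}},"required":["motion"]}

```bash
mkdir -p pics; python3 - <<'E'
from bench import *
import cv2,numpy as np
s=sense();print(s)
for n in("side","top"):
    c=calibration(n);print(n,c)
    cv2.imwrite(f"pics/{n}.png",snapshot(n)[:,:,::-1])
E
```

```text
{'t': 0.0, 'qpos': array([-1.27830847e+00,  3.78085395e-01,  7.95993908e-02,  1.27439587e+00,
       -3.11132310e-05,  1.46044383e+00]), 'dq': array([ 0.00160407, -0.00105237,  0.00049413,  0.00117232,  0.00021522,
        0.0010077 ]), 'effort': array([ 8.51803925e-04, -4.63600802e+01,  2.69876951e+01,  2.07385729e-02,
        3.52058692e-05, -5.03755885e-06]), 'eef_pos': array([ 0.22519357, -0.52834026,  0.23033787]), 'tcp_rot': array([-3.13951637e+00, -1.98754122e-04,  4.02840179e-01]), 'ft_force': array([ 0.40947762,  0.89616885, -0.05659742]), 'moment': array([-0.02963291,  0.02247135, -0.03542377]), 'gripper_force': 0.0, 'finger_gap': 0.08533078603760474}
side {'mtx': array([[461.77435014,   0.        , 321.13309765],
       [  0.        , 461.77435014, 197.69386288],
       [  0.        ,   0.        ,   1.        ]]), 'camera_from_world': array([[ 0.99234723, -0.12168861,  0.02094878, -0.54649007],
       [-0.06300019, -0.6448789 , -0.76168378,  0.14301402],
       [ 0.10619767,  0.75453501, -0.6476102 ,  1.41122526],
       [ 0.        ,  0.        ,  0.        ,  1.        ]])}
top {'mtx': array([[398.27353551,   0.        , 322.19811493],
       [  0.        , 398.27353551, 196.13446103],
       [  0.        ,   0.        ,   1.        ]]), 'camera_from_world': array([[ 0.00686634, -0.99992381,  0.01025775, -0.0298985 ],
       [-0.99244073, -0.00807121, -0.12245918,  0.54604886],
       [ 0.12253264, -0.00933936, -0.99242054,  1.59029378],
       [ 0.        ,  0.        ,  0.        ,  1.        ]])}
```

View pics/side.png

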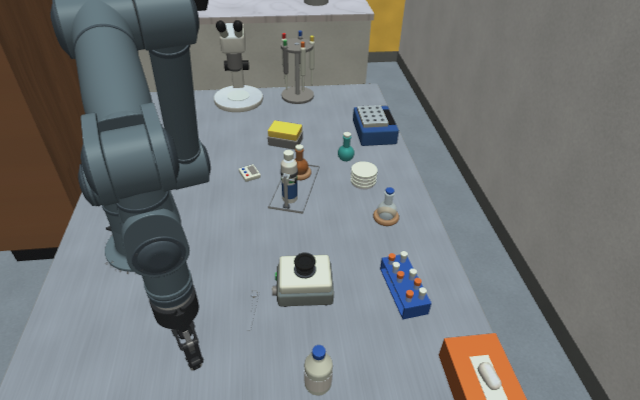

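View pics/top.png

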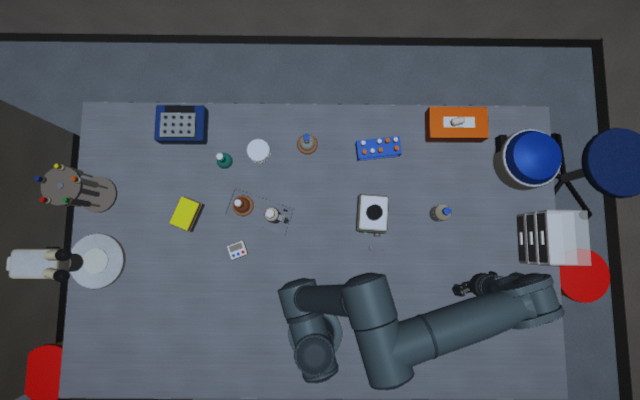

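Side view: amber flask with white stopper at about (300,160), spray can at (289,175), turquoise look-alike at (346,150), clear flask at (388,205), mixer cup at (305,263). Top view: amber flask (241,204), can (272,214), turquoise (224,160), clear (307,144), cup (375,212). The amber one beside the can fits the description. I'll confirm it in one enlarged crop.

```bash
python3 - <<'E'
import cv2,numpy as np
s=cv2.imread("pics/side.png");t=cv2.imread("pics/top.png")
r=lambda im,x,y,w,h:cv2.resize(im[y:y+h,x:x+w],(400,300),interpolation=cv2.INTER_CUBIC)
m=np.vstack([np.hstack([r(s,260,140,80,60),r(t,220,180,80,60)]),np.hstack([r(s,265,240,80,60),r(t,335,180,80,60)])])
cv2.imwrite("pics/m.png",m)
E
```

```text
(no output)
```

View pics/m.png

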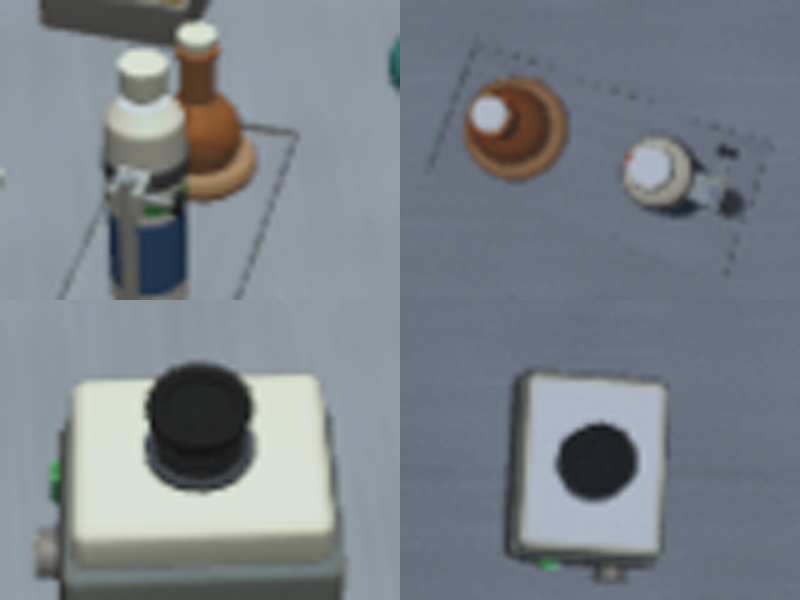

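The crop shows the amber flask with its white stopper in the cork ring, next to the can whose red nozzle faces it, so this is the one. Next I cast rays from both views.

```bash
cat > h.py <<'E'
from bench import *
import cv2,numpy as np
from scipy.spatial.transform import Rotation as Ro
def ray(n,uv,c=None):
    c=c or calibration(n);K=c["mtx"];T=c["camera_from_world"];R=T[:3,:3]
    x=(uv[0]-K[0,2])/K[0,0];y=(uv[1]-K[1,2])/K[1,1]
    if n=="wrist":
        r=np.hypot(x,y);k=np.sin(r)/max(r,1e-9);d=np.array([x*k,y*k,np.cos(r)])
    else: d=np.array([x,y,1.])
    d=R.T@d;return -R.T@T[:3,3],d/np.linalg.norm(d)
def plane(n,uv,z,c=None):
    o,d=ray(n,uv,c);return o+d*(z-o[2])/d[2]
def tri(a,b):
    A=np.zeros((3,3));v=np.zeros(3);P=[]
    for n,uv in(a,b):
        o,d=ray(n,uv);M=np.eye(3)-np.outer(d,d);A+=M;v+=M@o
    return np.linalg.solve(A,v)
def toolshift(p):
    s=sense();R=Ro.from_euler("xyz",s["tcp_rot"]);return R.inv().apply(np.array(p)-s["eef_pos"])*100
E
python3 - <<'E'
from h import *
np.set_printoptions(precision=4,suppress=True)
for k,a,b,z in(("stop",(299.4,146.2),(237.8,202.8),.124),("cap",(288.6,151.8),(270.2,213.2),.196),("cup",(304.8,258.4),(374.4,212),.127)):
    print(k,tri(("side",a),("top",b)),plane("side",a,z),plane("top",b,z))
print(plane("top",(303,138),.11),plane("top",(224,160),.06))
for p in((238,230),(0,0)):pass
# tray corners (bench level)
for q in((236,189),(294,208),(285.5,234),(226,214)):print(plane("top",q,.01))
s=sense();print(Ro.from_euler("xyz",s["tcp_rot"]).as_matrix())
c=calibration("wrist");print(c)
E
```

```text
stop [0.5073 0.2974 0.129 ] [0.5089 0.3049 0.124 ] [0.5067 0.2984 0.124 ]
cap [0.4625 0.1642 0.2001] [0.4637 0.1703 0.196 ] [0.462  0.1647 0.196 ]
cup [ 0.4761 -0.2248  0.13  ] [ 0.4776 -0.222   0.127 ] [ 0.4752 -0.2252  0.127 ]
[0.7678 0.0524 0.11  ] [0.6871 0.3728 0.06  ]
[0.576  0.3308 0.01  ]
[0.499  0.0898 0.01  ]
[0.3921 0.1228 0.01  ]
[0.4721 0.3683 0.01  ]
[[ 0.92    0.392  -0.0006]
 [ 0.392  -0.92    0.0017]
 [ 0.0002 -0.0018 -1.    ]]
{'mtx': array([[309.7069,   0.    , 318.4387],
       [  0.    , 309.7069, 200.3936],
       [  0.    ,   0.    ,   1.    ]]), 'camera_from_world': array([[ 0.3911, -0.9204, -0.0018, -0.5741],
       [-0.8872, -0.3775,  0.2654, -0.0338],
       [-0.245 , -0.1022, -0.9641,  0.3794],
       [ 0.    ,  0.    ,  0.    ,  1.    ]])}
```

>>> arm_command(motion=[[[0,0,-1,-9.6,0],[0,0,-1,-9.6,0],[0,0,-1,-9.6,0],[0,0,-1,-9.6,0],[0,0,-1,-9.6,0],[0,0,-1,-9.6,0],[0,0,-1,-9.3,0],[4,2.4,0,0,0],[4,2.4,0,0,0],[4,2.4,0,0,0],[4,2.4,0,0,0],[4,2.4,0,0,0],[4,2.4,0,0,0],[4,2.4,0,0,0],[4,2.4,0,0,0],[4,2.4,0,0,0],[4,2.4,0,0,0],[4,0,0,0,0],[4,0,0,0,0],[4,0,0,0,0]]])

```text
t: 2.6
eef_pos: [0.4652, -0.0077, 0.3008]
tcp_rot: [-3.141, -0.0, 1.57]
ft_force: [1.2, 0.9, -0.9]
finger_gap: 0.0002
gripper_force: 0.0
```

>>> arm_command(motion=[[[4,0,0,0,0],[4,0,0,0,0],[4,0,0,0,0],[2,0,0,0,0],[0,0,0,0,0],[0,0,0,0,0]]])

```text
t: 3.35
eef_pos: [0.4655, 0.1304, 0.301]
tcp_rot: [-3.141, 0.001, 1.57]
ft_force: [1.0, -0.5, 0.4]
finger_gap: -0.0002
gripper_force: 0.0
```

```bash
python3 - <<'E'
from h import *
s=sense();print(s["t"],s["eef_pos"],s["tcp_rot"],s["qpos"])
c=calibration("wrist");cv2.imwrite("pics/w1.png",snapshot("wrist")[:,:,::-1])
np.save("c1.npy",c["camera_from_world"])
for p in((.4625,.1645,.196),(.507,.2985,.1245),(.507,.2985,.024)):
    v=c["camera_from_world"]@np.r_[p,1];v=v[:3];th=np.arctan2(np.hypot(v[0],v[1]),v[2]);a=v[:2]/np.hypot(v[0],v[1]);print(a*th*309.7+[318.4,200.4])
E
```

```text
3.35 [0.46548699 0.13039202 0.30099855] [-3.14095605e+00  6.27117462e-04  1.57020656e+00] [ 1.42140009e-01  1.80164433e-01 -6.51387821e-03  1.38483735e+00
 -5.30186205e-04  1.71352650e+00]
[314.38062666 158.1015161 ]
[358.34892638  23.19268907]
[349.12559034  44.46227123]
```

View pics/w1.png

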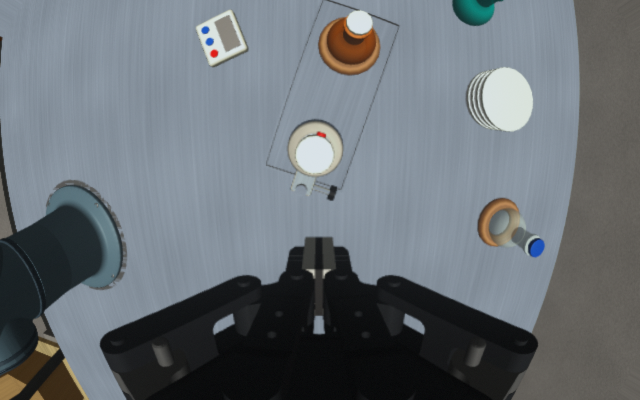

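The wrist view shows the cap top at (315,155) and the stopper top at (359,23), with the ring around (349,45). All are within 3 px of the prediction, so I'll refine them with centroids.

```bash
python3 - <<'E'
from h import *
im=cv2.imread("pics/w1.png");c=dict(calibration("wrist"),camera_from_world=np.load("c1.npy"))
hsv=cv2.cvtColor(im,cv2.COLOR_BGR2HSV)
m=cv2.inRange(hsv,(0,0,215),(180,25,255))
n,l,st,ce=cv2.connectedComponentsWithStats(m)
for i in range(1,n):
    if st[i,4]>200: print(st[i],ce[i],plane("wrist",ce[i],.196,c),plane("wrist",ce[i],.1245,c))
E
```

```text
[197  11  48  53 699] [217.39198856  38.88268956] [0.38307954 0.26657771 0.196     ] [0.35918586 0.28644052 0.1245    ]
[347  11  25  22 427] [359.1264637  21.5175644] [0.49845362 0.27744579 0.196     ] [0.50779839 0.30043963 0.1245    ]
[ 483   68   50   63 2417] [507.23334712  98.85312371] [0.63532189 0.22345897 0.196     ] [0.68409741 0.23089958 0.1245    ]
[ 296  137   37   36 1044] [314.18582375 154.48371648] [0.46232362 0.16744106 0.196     ] [0.46125958 0.15874331 0.1245    ]
```

>>> arm_command(motion=[[[1.8,-0.2,1.5,0,0],[1.8,-0.1,2,0,0],[0,0,2,0,0],[0,0,2,0,0],[0,0,1.5,0,0],[0,0,0.5,0,0],[0,0,0.3,0,0],[0,0,0.2,0,0],[0,0,0.2,0,0],[0,0,0,0,0]]])

```text
t: 4.65
eef_pos: [0.4628, 0.1669, 0.1994]
tcp_rot: [3.141, 0.0, 1.57]
ft_force: [-0.5, -0.1, 0.7]
finger_gap: 0.0002
gripper_force: 0.0
```

>>> arm_command(motion=[[[0,0,0.2,0,0],[0,0,0.2,0,0],[0,0,0.2,0,0],[0,0,0.2,0,0],[0,0,0.2,0,0],[0,0,0,0,0],[0,0,0,0,0]]])

```text
t: 5.52
eef_pos: [0.4629, 0.167, 0.1903]
tcp_rot: [3.14, -0.0, 1.57]
ft_force: [-1.6, -0.5, 8.8]
finger_gap: -0.0003
gripper_force: 4.3
```

>>> arm_command(motion=[[[0,0,0.1,0,0],[0,0,0.1,0,0],[0,0,0,0,0],[0,0,0,0,0],[0,0,0,0,0]]])

```text
t: 6.15
eef_pos: [0.463, 0.167, 0.1899]
tcp_rot: [3.139, -0.0, 1.571]
ft_force: [-6.4, -2.2, 18.4]
finger_gap: -0.0003
gripper_force: 9.3
```

>>> arm_command(motion=[[[0,0,-0.2,0,0],[0,0,-0.4,0,0],[0,0,-0.6,0,0],[0,0,-1,0,0],[0,0,-2,0,0],[0,0,-3,0,0.3],[0,0,-2.5,0,1],[2,1,-1,0,1],[3,1.5,0,0,1],[3,1.5,0,0,1],[1.2,0.5,0,0,1],[0,0,0,0,1],[0,0,0,0,1]]])

```text
t: 7.78
eef_pos: [0.5073, 0.2581, 0.2944]
tcp_rot: [-3.141, 0.001, 1.57]
ft_force: [0.9, 0.6, 0.1]
finger_gap: 0.0855
gripper_force: 0.0
```

```bash
python3 - <<'E'
from h import *
s=sense();print(s["t"],s["eef_pos"],s["finger_gap"])
c=calibration("wrist");im=snapshot("wrist")[:,:,::-1].copy();cv2.imwrite("pics/w2.png",im)
hsv=cv2.cvtColor(im,cv2.COLOR_BGR2HSV)
m=cv2.inRange(hsv,(0,0,200),(180,35,255))
n,l,st,ce=cv2.connectedComponentsWithStats(m)
for i in range(1,n):
    if st[i,4]>200: print(st[i],ce[i],plane("wrist",ce[i],.1255,c))
m=cv2.inRange(hsv,(5,80,40),(20,255,255))
n,l,st,ce=cv2.connectedComponentsWithStats(m)
for i in range(1,n):
    if st[i,4]>600:
        cn=max(cv2.findContours((l==i).astype(np.uint8),0,2)[0],key=cv2.contourArea)
        print("ring",st[i],ce[i],cv2.fitEllipse(cv2.convexHull(cn)))
E
```

```text
7.775 [0.50731532 0.25806792 0.29435455] 0.08553206385600914
[473  67  19  23 335] [482.09552239  77.83880597] [0.68592272 0.37727464 0.1255    ]
[169  98  48  56 796] [189.87562814 127.13819095] [0.37156085 0.31980893 0.1255    ]
[306 130  26  25 511] [318.44227006 142.03913894] [0.50757331 0.29998306 0.1255    ]
[ 453  156   54   64 2664] [479.32432432 187.25638138] [0.69030393 0.25431399 0.1255    ]
[254 283  32  26 653] [269.6676876 295.3568147] [0.44898364 0.12161068 0.1255    ]
ring [ 288  105   62   62 2399] [318.58857857 133.76865361] ((318.5550231933594, 135.3798828125), (61.18656539916992, 61.82440185546875), 95.67105865478516)
```

View pics/w2.png

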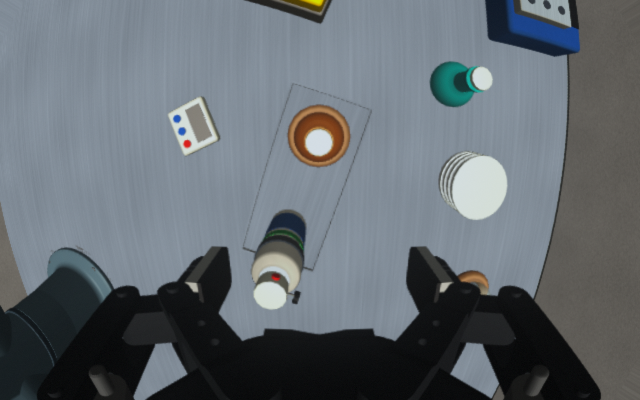

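The stopper at (318,142) and the ring centre at (318.5,135) put the flask axis at (0.5076, 0.300). Next I descend and grip.

>>> arm_command(motion=[[[2.2,0,1,0,1],[2,0,2,0,1],[0,0,3,0,1],[0,0,3,0,1],[0,0,3,0,1],[0,0,3,0,1],[0,0,2.5,0,1],[0,0,2,0,1],[0,0,1.5,0,1],[0,0,0.8,0,1],[0,0,0.4,0,1],[0,0,0,0,1],[0,0,0,0,1]]])

```text
t: 9.45
eef_pos: [0.5083, 0.3011, 0.073]
tcp_rot: [3.14, -0.0, 1.57]
ft_force: [0.8, 0.3, 1.2]
finger_gap: 0.0855
gripper_force: 0.0
```

>>> arm_command(motion=[[[0,0,0,0,0.6],[0,0,0,0,0.4],[0,0,0,0,0.2],[0,0,0,0,0],[0,0,0,0,0],[0,0,0,0,0],[0,0,0,0,0]]])

```text
t: 10.32
eef_pos: [0.5077, 0.3008, 0.0722]
tcp_rot: [-3.142, 0.0, 1.57]
ft_force: [0.2, -0.2, -0.7]
finger_gap: 0.0252
gripper_force: 98.4
```

>>> arm_command(motion=[[[0,0,-0.2,0,0],[0,0,-0.4,0,0],[0,0,-0.8,0,0],[0,0,-1.5,0,0],[0,0,-2,0,0],[0,0,-2.5,0,0],[0,0,-3,0,0],[0,0,-3,0,0],[0,0,-3,0,0],[0,0,-3,0,0],[0,0,-2.5,0,0],[0,0,-1.5,0,0],[0,0,-0.6,0,0],[0,0,0,0,0],[0,0,0,0,0]]])

```text
t: 12.2
eef_pos: [0.5073, 0.3007, 0.3116]
tcp_rot: [-3.14, 0.001, 1.57]
ft_force: [0.3, -0.1, -1.3]
finger_gap: 0.0257
gripper_force: 98.5
```

>>> arm_command(motion=[[[-0.5,0,0,0,0],[-1,0,0,0,0],[-2,-0.2,0,0,0],[-3,-0.2,0,0,0],[-4,-0.2,0,0,0],[-4,-0.2,0,0,0],[-4,-0.2,0,0,0],[-4,-0.2,0,0,0],[-4,-0.2,0,0,0],[-4,-0.2,0,0,0],[-4,-0.2,0,0,0],[-4,-0.2,0,0,0],[-4,-0.2,0,0,0],[-4,-0.2,0,0,0],[-4,-0.2,0,0,0],[-3.5,-0.2,0,0,0],[-3,-0.2,0,0,0],[-2,-0.2,0,0,0],[-1,0,0,0,0],[0,0,0,0,0]]])

```text
t: 14.7
eef_pos: [0.4755, -0.2992, 0.3122]
tcp_rot: [-3.142, -0.0, 1.57]
ft_force: [-0.3, -0.1, -0.7]
finger_gap: 0.0253
gripper_force: 98.5
```

```bash
python3 - <<'E'
from h import *
s=sense();print(s["t"],s["eef_pos"],s["tcp_rot"],s["finger_gap"])
c=calibration("wrist");im=snapshot("wrist")[:,:,::-1].copy();cv2.imwrite("pics/w3.png",im);np.save("c3.npy",c["camera_from_world"])
hsv=cv2.cvtColor(im,cv2.COLOR_BGR2HSV)
m=cv2.inRange(hsv,(0,0,0),(180,255,70))
n,l,st,ce=cv2.connectedComponentsWithStats(m)
for i in range(1,n):
    if st[i,4]>300: print(st[i],ce[i],plane("wrist",ce[i],.127,c))
E
```

```text
14.7 [ 0.47545384 -0.29915246  0.31220229] [-3.14157893e+00 -3.67997553e-04  1.57001532e+00] 0.025315809307891454
[   0    0   88  350 7401] [ 28.89231185 138.44250777] [ 0.03937206 -0.22476303  0.127     ]
[ 293   87   53   51 2115] [318.9356974  112.07801418] [ 0.47633813 -0.22651512  0.127     ]
[   80   234   479   166 47789] [319.77852644 339.68208165] [ 0.47712012 -0.51899209  0.127     ]
```

View pics/w3.png

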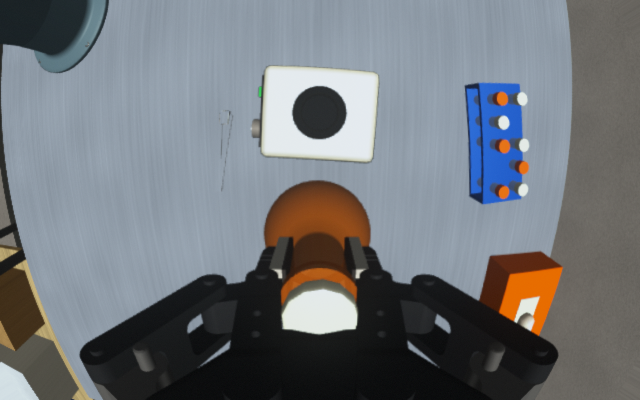

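Wrist view: the cup is at (319,112), giving (0.476,-0.226), and the flask hangs upright between the pads with its bulb at about (318,230). Next I go over the cup and down to just above contact.

>>> arm_command(motion=[[[1,0,0,0,0],[2,0,0,0,0],[2.4,0,0,0,0],[1.5,0.1,0,0,0],[0.5,0,1,0,0],[0,0,2,0,0],[0,0,2,0,0],[0,0,2,0,0],[0,0,2,0,0],[0,0,1.2,0,0],[0,0,0.6,0,0],[0,0,0.4,0,0],[0,0,0,0,0],[0,0,0,0,0]]])

```text
t: 16.5
eef_pos: [0.4769, -0.2254, 0.2009]
tcp_rot: [3.141, 0.001, 1.57]
ft_force: [-0.5, 0.5, -1.3]
finger_gap: 0.0254
gripper_force: 98.5
```

>>> arm_command(motion=[[[0,0,0.2,0,0],[0,0,0.2,0,0],[0,0,0.2,0,0],[0,0,0.2,0,0],[0,0,0.2,0,0],[0,0,0.2,0,0],[0,0,0.2,0,0],[0,0,0,0,0],[0,0,0,0,0]]])

```text
t: 17.62
eef_pos: [0.4766, -0.2251, 0.1864]
tcp_rot: [3.141, 0.0, 1.57]
ft_force: [0.5, 0.5, -1.6]
finger_gap: 0.0253
gripper_force: 98.5
```

>>> arm_command(motion=[[[0,0,0.1,0,0],[0,0,0.1,0,0],[0,0,0.1,0,0],[0,0,0.1,0,0],[0,0,0,0,0],[0,0,0,0,0]]])

```text
t: 18.38
eef_pos: [0.4765, -0.2251, 0.1823]
tcp_rot: [3.142, 0.0, 1.57]
ft_force: [-0.4, -0.4, -1.8]
finger_gap: 0.0257
gripper_force: 98.5
```

```bash
python3 - <<'E'
from h import *
s=sense();print(s["t"],s["eef_pos"],s["ft_force"],s["moment"])
a=[cv2.resize(snapshot("side")[225:315,250:360,::-1],(600,490),interpolation=cv2.INTER_CUBIC)]
cv2.imwrite("pics/s4.png",a[0])
E
```

```text
18.375 [ 0.47653727 -0.22511374  0.18231936] [-0.37253416 -0.43729025 -1.82933183] [-0.00339561  0.00888154 -0.04418361]
```

View pics/s4.png

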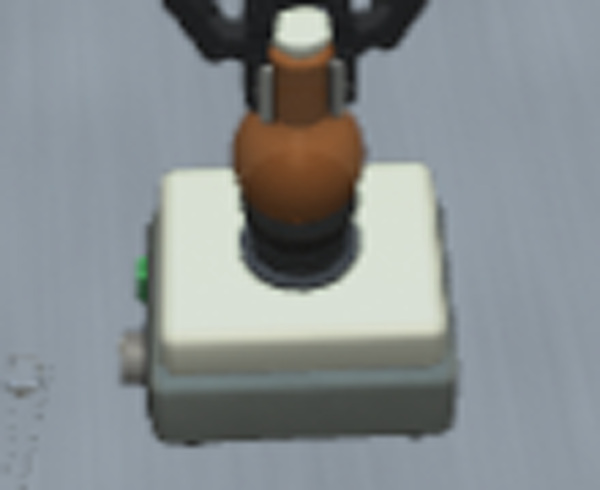

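The enlarged side view shows the bulb (298,170 in the crop) over the black cup, centred, upright and just at the rim. I'll keep going down slowly.

>>> arm_command(motion=[[[0,0,0.1,0,0],[0,0,0.1,0,0],[0,0,0.1,0,0],[0,0,0,0,0],[0,0,0,0,0]]])

```text
t: 19.05
eef_pos: [0.4769, -0.2254, 0.1797]
tcp_rot: [3.141, 0.001, 1.57]
ft_force: [-0.1, -0.3, 4.1]
finger_gap: 0.0254
gripper_force: 98.5
```

>>> arm_command(motion=[[[0,0,0.1,0,0],[0,0,0.1,0,0],[0,0,0,0,0],[0,0,0,0,0],[0,0,0,0,0]]])

```text
t: 19.68
eef_pos: [0.4769, -0.2253, 0.1775]
tcp_rot: [3.141, 0.0, 1.57]
ft_force: [2.3, -1.1, 4.1]
finger_gap: 0.0257
gripper_force: 98.3
```

>>> arm_command(motion=[[[0,0,0.1,0,0],[0,0,0.1,0,0],[0,0,0.1,0,0],[0,0,0.1,0,0],[0,0,0,0,0],[0,0,0,0,0],[0,0,0,0,0]]])

```text
t: 20.55
eef_pos: [0.4769, -0.2254, 0.1739]
tcp_rot: [3.141, 0.001, 1.57]
ft_force: [1.3, -0.4, 8.0]
finger_gap: 0.025
gripper_force: 98.2
```

>>> arm_command(motion=[[[0,0,0.1,0,0],[0,0,0.05,0,0],[0,0,0,0,0],[0,0,0,0,0],[0,0,0,0,0]]])

```text
t: 21.18
eef_pos: [0.4769, -0.2254, 0.1726]
tcp_rot: [3.14, 0.001, 1.57]
ft_force: [0.7, -0.7, 7.9]
finger_gap: 0.0257
gripper_force: 98.3
```

>>> arm_command(motion=[[[0,0,0.1,0,0],[0,0,0,0,0],[0,0,0,0,0],[0,0,0,0,0]]])

```text
t: 21.68
eef_pos: [0.4769, -0.2254, 0.1717]
tcp_rot: [3.14, 0.001, 1.57]
ft_force: [0.6, -0.1, 8.1]
finger_gap: 0.0255
gripper_force: 98.4
```

```bash
python3 - <<'E'
from h import *
cv2.imwrite("pics/s5.png",cv2.resize(snapshot("side")[130:315,250:400,::-1],(486,600),interpolation=cv2.INTER_CUBIC))
s=sense();print(s["t"],s["eef_pos"],s["ft_force"],s["moment"],s["gripper_force"])
E
```

```text
21.725 [ 0.47692239 -0.22537004  0.17166374] [ 0.3077975  -0.16734178  8.52729147] [-0.06944902 -0.00357555  0.02140544] 98.38244497776031
```

View pics/s5.png

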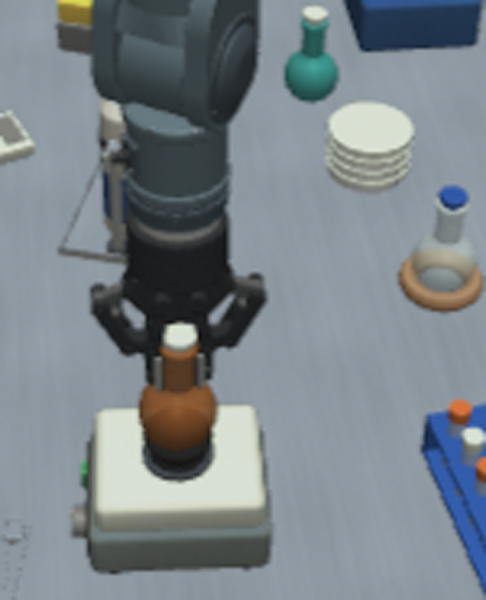

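The picture shows the flask upright in the lowered cup (bulb at 178,415 in the crop), still gripped, and the other items in view are undisturbed. The spring force is about 9.8 N, which puts the cup near 9 mm of travel.

```bash
python3 -c "
from bench import *
print(finish_job())"
```

```text
the job is handed in; nothing more can be done
None
```

I pressed the spray cap to its stop and released it, then seated the amber flask upright in the mixer cup. I handed the job in at about 21.7 s with the flask still gripped and the cup pressed down about 9 of its 10 mm, judging by the spring force; the hand-in gave no verdict.

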